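Fit the escutcheon ring and push the bar knob home on an antenna tuner

TASK

Finish the front of the antenna tuner that lies on its back: lay the loose aluminium escutcheon ring flat in the round recess about the capacitor shaft and let go of it, then take the black bar knob, turn it so that the flat in its bore matches the flat of the D-shaft, and push it down onto the shaft against the sprung washer until it is fully home. Finish while still holding the knob pressed home, so that I can tighten its grub screw. Do not wind the capacitor away from where it is set, and leave the valve, pilot lamp, jack plug and headset cup where they are.

Things in the scene. Friction and masses are not known exactly. Their poses are not given: they have to be found in the camera images.
- tuner: Antenna tuner on its back, fixed: grey front panel looking up, 150 (its x) by 220 mm (its y), surface 85 mm above the desk. Origin: centre of its underside, on the desk. Towards -y: a blackened round recess with the D-shaft in it, flat ivory ticks round it. Towards +y: a meter 56 x 66 mm, 7 mm proud, centre x +20, y +62; a toggle 18 mm tall at x -45, y +45; a small green lens at x -45, y +80.
- recess (a point): Centre of the floor of the round recess in the panel (on the shaft axis, 5 mm to -x and 45 mm to -y of the tuner's middle). Recess 63 mm in diameter, 4 mm deep, its edge chamfered 1.5 mm; its floor is 81 mm above the desk. z up.
- shaft_tip (a point): Centre of the upper end of the capacitor's upright steel D-shaft: 10 mm diameter, one flat 2.5 mm from the axis along its whole length, end chamfered 1.2 mm, 21.5 mm above the panel (106.5 mm above the desk). z up; x points from the axis to the flat. A dab of red paint marks the end. The shaft turns, stiffly (0.2 N m).
- flat_side (a point): A point level with the shaft's end and 20 mm out from the shaft axis on the side of the flat; it turns with the shaft, so it shows the direction of the flat and whether the capacitor has been wound.
- thrust_washer (a joint): Sprung brass washer (22 mm diameter, 2 mm thick) round the shaft: how far it is pressed down, in m, 0 free to 0.004 on its stop. Its upper face is 10.5 mm above the panel when free (11 mm below the shaft's end), 6.5 mm on its stop. The spring pushes up with 2 N free, 7 N on the stop, so the knob rises again if let go.
- ring: Loose plain aluminium escutcheon ring lying flat on the desk: 60 mm outside diameter, 32 mm hole, 9 mm thick, outer edges chamfered 1.2 mm, about 60 g; both faces alike. Origin: centre of its underside; z up. In the recess its top stands 5 mm above the panel.
- knob: Loose black bar knob standing on its skirt, ~50 g. Skirt 46 mm diameter, 5 mm thick; bar 42 mm long (x), 16 wide (y), top 26 mm above the underside. Ivory pointer line on the +x half of the bar. D bore from below: 17 mm deep, 11.6 mm diameter, its flat 3.3 mm from the axis on the pointer (+x) side. Origin: centre of the underside, on the bore axis. Home: underside 15 mm below the shaft's end.
- pointer (a point): Point on the knob's pointer line on top of the bar, 20 mm from the bore axis along the knob's +x, 26 mm above its underside.
- valve: Bystander: smoked glass valve standing on its black base, 33 mm in diameter, 76 mm tall. Origin: centre of its underside.
- pilot_lamp: Bystander: frosted glass pilot lamp standing on its brass bayonet cap, 22 mm in diameter, 41 mm tall. Origin: centre of its underside.
- jack_plug: Bystander: chrome jack plug lying on the desk, about 68 mm long (along its x), 15 mm wide, 14 mm tall. Origin: on its underside near the middle.
- headset_cup: Bystander: scuffed black bakelite headset cup lying on the desk, 70 mm in diameter, 28 mm tall. Origin: centre of its underside.
Things that resemble listed ones, but are neither listed nor needed, are in the scene too. There is more than one size of the ring; the one meant has the size given above. What is shaped like the knob but brown is not meant.

How it is judged:
By the outcome, as a careful person would: the job done as asked, in the order asked, and still so for the second after the job is handed in, while the arm keeps its last pose, push and grip.
It also fails if it takes over 58 s, if anything falls off the work surface, if the arm or the gripper's body presses on something with over 40 N, if the wrist force passes 120 N, or if a joint passes its speed limit or range.

ROBOT

A 6-joint arm with a two-finger parallel gripper is mounted at the origin on the work surface. World frame = base frame: x ahead of the robot, y to its left, z up, the work surface at z = 0. Lengths are in m, angles in rad, forces in N, time in s.
With the tool pointing down it reaches from about 0.3 to 0.875 m from the base axis. Payload 6.4 kg.
Tool frame: the origin (TCP) lies midway between the tips of the shut fingers; the grasp point (between the pads) lies 19 mm behind it; x points along the fingers, y is the direction in which the jaws open and shut, and the axes are right-handed (so a half turn about x gives the same grasp; the last joint's range is limited). The gripper opens to 85 mm and grips with 20 to 120 N. Pads are 22 mm wide; open, the fingers measure 114 mm over their backs; the gripper's body (76 mm by 85 mm) begins 54 mm behind the grasp point. The pads swing forward as they close: fully open they stand 13 mm farther back than shut.
Start: joints at [-1.541, 0.181, 1.607, -0, 1.354, -0.206], TCP at [0.134, -0.559, 0.231] pointing down, gripper open.
Joint ranges: [-2.99, 2.99], [-0.89, 2.07], [0.3, 2.58], [-1.14, 4.28], [0, 2.63], [-3.12, 3.12]. Speed limits (rad/s): [2.57, 2.57, 3.01, 3.14, 3.14, 3.14].

INTERFACE

Orientations are given as a unit quaternion [w, x, y, z].
In Python, from bench import ctrl gives the robot as it stands.
- The arm moves only by the tool step_arm, never from a script. Its argument "motion" is a list of rows, each a list of 7 numbers: the shift along the tool's x, y, z in mm, then the turn, a rotation vector about the tool's x, y, z in degrees, then the closure in counts, from 0 (fully open) to 255 (shut). In form: [[tx, ty, tz, rx, ry, rz, hand], ...]. A call has 1 to 10 rows; each row is the pose to reach, as a shift and turn from the pose commanded when the call began, along the tool's axes at that moment; what a row does not reach only later rows make up. A row lasts 1/8 s, in which the tool goes at most 62.5 mm and 10.7 degrees, less where a joint would pass 70% of its speed; a pose out of reach is approached as far as the arm can. A call with a gripper value outside its range is refused whole. The fingers move at their own pace and stop on an object; the grip force is fixed at half the most. Time passes only in rows, so rows that repeat a pose let the fingers close. It gives the time, the measured TCP pose, the force and the opening at its end, in the units of the state.
- ctrl.get_obs(): the state, without advancing time (a new reading comes with each control period).
- ctrl.camera(name): name is "scene" or "top" or "wrist"; returns (picture, depth): 384x512x3 uint8, red, green, blue; 384x512 float32, m along the optical axis (not along the pixel's ray), 0 where there is no reading.
- ctrl.camera_info(name): a dict with "fx", "fy", "cx", "cy" (pixels), "T" (4x4, takes a point from camera to world coordinates); the wrist camera has in their place "hand_eye" (4x4, takes a point from camera to tool coordinates, whose origin is the TCP and whose axes are the tool frame's). Camera axes: x right, y down, z forward; pixel columns grow to the right and rows downward; lengths in m; the calibration is good to about 2 mm. A picture is of the moment at which its call begins: read the wrist's pose just before it. camera_info takes no time and is no camera call.
- ctrl.hand_in(): hands the job in, once; it reports no verdict.
The state is a dict: "time_s": time; "q": joint angles; "dq": joint speeds; "joint_efforts": joint torques, N m; "eef_pos": TCP position; "eef_rot": TCP orientation; "wrist_force": force on the tool from outside, world axes, zero at the start; "torque": the same for the moment, N m; "opening": opening from 0.0 (shut) to 1.0 (fully open).
Only numpy, scipy, OpenCV 4.12 (cv2) and the standard library are available. Lean on these libraries where they do the work, as an engineer would, in place of code of your own. Each camera call takes 0.05 s, during which the arm holds its last target. There are 200 camera calls.

## Working session

There is one attempt and no reset: what is moved stays moved. The work goes in short steps, Python scripts to look and compute and a tool call to move; the robot and the scene stay as the last step left them, time stands still between calls to the robot, and variables do not carry over. Pictures are saved under pics/ and viewed, about 8 in all and at most 12, crops included, and the job is handed in when it is done.

Besides the shell and the picture viewer there is one more tool, called after ">>>" as name([rows], argument=value, ...), one row to a line, values as JSON. step_arm: Moves the arm, as the interface text tells. Its arguments: {"type":"object","properties":{"motion":{"type":"array","items":{"type":"array","items":{"type":"number"}}}},"required":["motion"]}

```bash
mkdir -p pics; cat > h.py <<'E'
import numpy as np, cv2
from scipy.spatial.transform import Rotation as R
from bench import ctrl
def Rq(q): return R.from_quat([q[1],q[2],q[3],q[0]])
def shot(n):
    o=ctrl.get_obs(); p,d=ctrl.camera(n); i=ctrl.camera_info(n)
    if n=='wrist':
        T=np.eye(4);T[:3,:3]=Rq(o['eef_rot']).as_matrix();T[:3,3]=o['eef_pos'];T=T@np.array(i['hand_eye'])
    else: T=np.array(i['T'])
    return p,d,i,T
def plane(u,v,z,i,T):
    r=T[:3,:3]@np.array([(u-i['cx'])/i['fx'],(v-i['cy'])/i['fy'],1]); c=T[:3,3]
    return c+r*(z-c[2])/r[2]
def pt(u,v,d,i,T):
    return (T@np.array([(u-i['cx'])/i['fx']*d,(v-i['cy'])/i['fy']*d,d,1]))[:3]
def save(n,p): cv2.imwrite('pics/'+n,p[:,:,::-1])
E
python3 - <<'E'
from h import *
o=ctrl.get_obs(); print(o['time_s'],o['eef_pos'],o['eef_rot'],Rq(o['eef_rot']).as_matrix().round(3))
ims=[]
for n in('top','scene'):
    p,d,i,T=shot(n);np.savez(n,p=p,d=d,T=T);save(n+'0.png',p);print(n,i['fx'],i['cx'],i['cy'],T.round(3))
E
```

```text
0.0 [ 0.13432834 -0.55852806  0.2303928 ] [ 0.08255967  0.70224664  0.08379915 -0.70214761] [[-0.     0.234 -0.972]
 [ 0.002 -0.972 -0.234]
 [-1.    -0.002 -0.   ]]
top 480.4079165493744 251.7973451793333 190.61111672445122 [[-0.024 -0.993  0.115  0.492]
 [-1.     0.023 -0.014  0.083]
 [ 0.012 -0.115 -0.993  1.184]
 [ 0.     0.     0.     1.   ]]
scene 392.3937318533201 259.5206632188642 192.65758529373738 [[-0.088  0.605 -0.792  1.224]
 [ 0.996  0.052 -0.071  0.119]
 [-0.002 -0.795 -0.607  0.581]
 [ 0.     0.     0.     1.   ]]
```

View pics/top0.png

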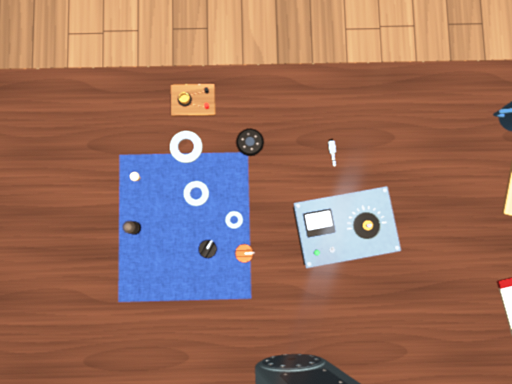

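View pics/scene0.png

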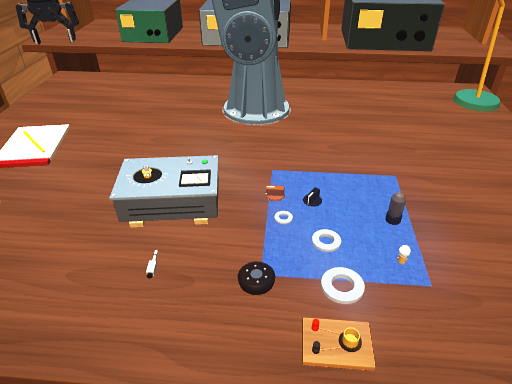

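The top view shows rings at (186,147), (196,193) and (234,220). The black knob is at (208,249), the orange-brown decoy at (245,253), and the tuner's recess at about (367,225). Next I measure them.

```bash
python3 - <<'E'
from h import *
i=ctrl.camera_info('top'); z=np.load('top.npz');p,T=z['p'],z['T']
hsv=cv2.cvtColor(p,cv2.COLOR_RGB2HSV)
w=((hsv[...,1]<70)&(hsv[...,2]>170)).astype(np.uint8)
cs,_=cv2.findContours(w,cv2.RETR_EXTERNAL,cv2.CHAIN_APPROX_NONE)
for c in cs:
    if cv2.contourArea(c)<60: continue
    (u,v),r=cv2.minEnclosingCircle(c); P=plane(u,v,.009,i,T); print('white',(int(u),int(v)),P.round(4),'diam',np.round(np.sqrt(4*cv2.contourArea(c)/np.pi)*1.17/480.4+.0024,4))
k=np.zeros_like(w);k[235:265,195:225]=1
b=((hsv[...,2]<60)&(k>0)).astype(np.uint8); c=max(cv2.findContours(b,0,1)[0],key=cv2.contourArea)
(u,v),r=cv2.minEnclosingCircle(c);print('knob',u,v,r,plane(u,v,.008,i,T))
l=((hsv[...,1]<110)&(hsv[...,2]>130)&(k>0));vv,uu=np.nonzero(l);print('line',uu.mean(),vv.mean(),len(uu),plane(uu.mean(),vv.mean(),.026,i,T))
k[:]=0;k[180:275,285:405]=1
t=((hsv[...,0]>85)&(hsv[...,0]<115)&(hsv[...,1]<110)&(hsv[...,2]>100)&(k>0)).astype(np.uint8)
c=max(cv2.findContours(t,0,1)[0],key=cv2.contourArea);m=cv2.minAreaRect(c);print(m,[plane(*q,.085,i,T).round(4) for q in cv2.boxPoints(m)],plane(*m[0],.085,i,T))
b=((hsv[...,2]<60)&(k>0)).astype(np.uint8);b[:,:340]=0
c=max(cv2.findContours(b,0,1)[0],key=cv2.contourArea);(u,v),r=cv2.minEnclosingCircle(c);print('recess',u,v,r,plane(u,v,.085,i,T))
E
```

```text
white (510, 307) [ 0.3302 -0.5499  0.009 ] diam 0.0456
white (233, 219) [0.5579 0.1125 0.009 ] diam 0.0431
white (347, 226) [ 0.5341 -0.1644  0.009 ] diam 0.219
white (195, 193) [0.6249 0.2042 0.009 ] diam 0.0617
white (511, 196) [ 0.5985 -0.5744  0.009 ] diam 0.0293
white (134, 176) [0.6705 0.3544 0.009 ] diam 0.0241
white (333, 153) [ 0.7173 -0.1392  0.009 ] diam 0.0302
white (185, 146) [0.743  0.2283 0.009 ] diam 0.0804
knob 204.5 247.0 6.946321964263916 [0.4926612  0.18445101 0.008     ]
line 208.84375 244.3125 32 [0.49879014 0.17244188 0.026     ]
((346.57415771484375, 226.62770080566406), (65.64332580566406, 97.26618957519531), 79.82449340820312) [array([ 0.5884, -0.0263,  0.085 ]), array([ 0.6231, -0.2493,  0.085 ]), array([ 0.4744, -0.2673,  0.085 ]), array([ 0.4411, -0.0476,  0.085 ])] [ 0.53111938 -0.14735675  0.085     ]Traceback (most recent call last):
  File "<stdin>", line 17, in <module>
ValueError: max() iterable argument is empty
```

```bash
cat >> h.py <<'E'
def delta(P,yaw=None):
    """tool-axes shift (mm) and turn (deg) from present pose to TCP P with tool y (jaws) at yaw deg, pointing down"""
    o=ctrl.get_obs(); A=Rq(o['eef_rot']); s=A.inv().apply(np.array(P)-o['eef_pos'])*1e3
    M=A.as_matrix()
    if yaw is None: y=np.degrees(np.arctan2(M[1,1],M[0,1]))
    else: y=yaw
    a=np.radians(y); B=np.array([[0,np.cos(a),0],[0,np.sin(a),0],[-1,0,0]],float); B[:,2]=np.cross(B[:,0],B[:,1])
    t=(A.inv()*R.from_matrix(B)).as_rotvec(degrees=True)
    print('shift',s.round(1),'turn',t.round(2),'|',o['time_s'],'q6',round(o['q'][5],3),'F',np.round(o['wrist_force'],1),'op',round(o['opening'],3))
E
python3 - <<'E'
from h import *
i=ctrl.camera_info('wrist');print(i)
delta([.533,-.193,.25]); delta([.533,-.193,.25],0)
E
```

```text
{'fx': 316.06278903542994, 'fy': 316.06278903542994, 'cx': 257.1138891271341, 'cy': 188.78558615945343, 'hand_eye': array([[ 4.57914042e-04, -2.78855256e-01,  9.60333034e-01,
        -1.41608187e-01],
       [ 9.99999554e-01,  9.20801490e-04, -2.09451820e-04,
        -1.10825439e-03],
       [-8.25869348e-04,  9.60332702e-01,  2.78855554e-01,
        -7.21755878e-02],
       [ 0.00000000e+00,  0.00000000e+00,  0.00000000e+00,
         1.00000000e+00]])}
shift [ -19.  -262.4 -473.1] turn [-0.   -0.02  0.09] | 0.1 q6 -0.206 F [0.5 0.  0.5] op 0.999
shift [ -19.  -262.4 -473.1] turn [-7.649e+01 -7.000e-02  6.000e-02] | 0.1 q6 -0.206 F [0.5 0.  0.5] op 0.999
```

>>> step_arm([
  [-2, -26, -47, 0, 0, 0, 0],
  [-4, -52, -95, 0, 0, 0, 0],
  [-6, -79, -142, 0, 0, 0, 0],
  [-8, -105, -189, 0, 0, 0, 0],
  [-10, -131, -237, 0, 0, 0, 0],
  [-12, -157, -284, 0, 0, 0, 0],
  [-14, -184, -331, 0, 0, 0, 0],
  [-16, -210, -378, 0, 0, 0, 0],
  [-18, -236, -426, 0, 0, 0, 0],
  [-19, -262, -473, 0, 0, 0, 0],
])

```text
time_s: 1.35
eef_pos: [0.5341, -0.1924, 0.2501]
eef_rot: [-0.083, -0.702, -0.083, 0.702]
wrist_force: [0.7, -1.0, 0.1]
opening: 1.002
```

>>> step_arm([
  [0, 0, 0, 0, 0, 0, 0],
  [0, 0, 0, 0, 0, 0, 0],
])

```text
time_s: 1.6
eef_pos: [0.5326, -0.1937, 0.2497]
eef_rot: [-0.083, -0.702, -0.084, 0.703]
wrist_force: [-0.7, -0.7, -0.6]
opening: 1.002
```

```bash
python3 - <<'E'
from h import *
p,d,i,T=shot('wrist'); np.savez('w1',p=p,d=d,T=T); save('w1.png',p)
delta([.533,-.193,.25])
E
```

```text
shift [-0.2 -1.  -0.9] turn [0.   0.06 0.03] | 1.65 q6 0.777 F [ 0.6 -0.8 -0.3] op 0.999
```

View pics/w1.png

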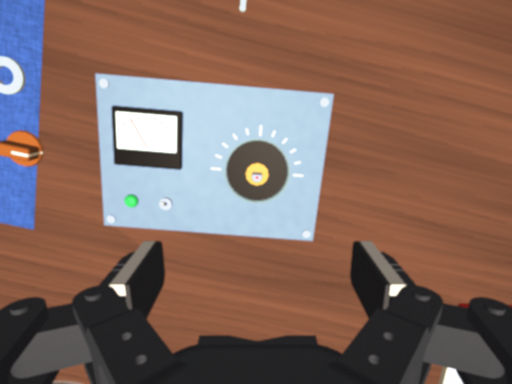

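The recess is at about (257,170) with the brass washer and shaft inside it. I'll measure these and view an enlarged crop for the flat.

```bash
python3 - <<'E'
from h import *
z=np.load('w1.npz');p,d,T=z['p'],z['d'],z['T'];i=ctrl.camera_info('wrist')
hsv=cv2.cvtColor(p,cv2.COLOR_RGB2HSV);k=np.zeros(p.shape[:2],bool);k[130:210,215:300]=1
def big(m): 
    m=(m&k).astype(np.uint8);return max(cv2.findContours(m,0,1)[0],key=cv2.contourArea)
c=big(cv2.morphologyEx((hsv[...,2]<110).astype(np.uint8),cv2.MORPH_CLOSE,np.ones((3,3)))>0);e=cv2.fitEllipse(cv2.convexHull(c));print('recess',e,plane(*e[0],.084,i,T))
c=big((hsv[...,0]>15)&(hsv[...,0]<35)&(hsv[...,1]>120)&(hsv[...,2]>110));e=cv2.fitEllipse(cv2.convexHull(c));print('washer',e,plane(*e[0],.0955,i,T))
q=p[158:190,241:273];cv2.imwrite('pics/w1c.png',cv2.resize(q,None,fx=18,fy=18,interpolation=cv2.INTER_CUBIC)[:,:,::-1])
print((d[168:184:2,246:270:2]*1000).astype(int))
E
```

```text
recess ((256.63525390625, 170.3438262939453), (58.10737228393555, 59.438846588134766), 95.05453491210938) [ 0.53404567 -0.19149754  0.084     ]
washer ((256.6095275878906, 173.80892944335938), (23.52752685546875, 23.916301727294922), 89.64257049560547) [ 0.53329535 -0.19168286  0.0955    ]
[[318 303 302 304 303 303 304 303 302 302 303 317]
 [318 303 304 303 302 304 302 303 303 303 303 319]
 [304 305 304 304 300 299 300 301 304 303 304 319]
 [305 303 304 296 293 294 295 293 299 305 305 305]
 [319 305 305 295 295 293 294 293 293 306 306 320]
 [321 306 306 296 294 295 295 294 306 305 305 322]
 [321 320 306 305 295 295 295 295 305 305 306 321]
 [322 321 308 307 308 307 308 307 306 320 322 320]]
```

View pics/w1c.png

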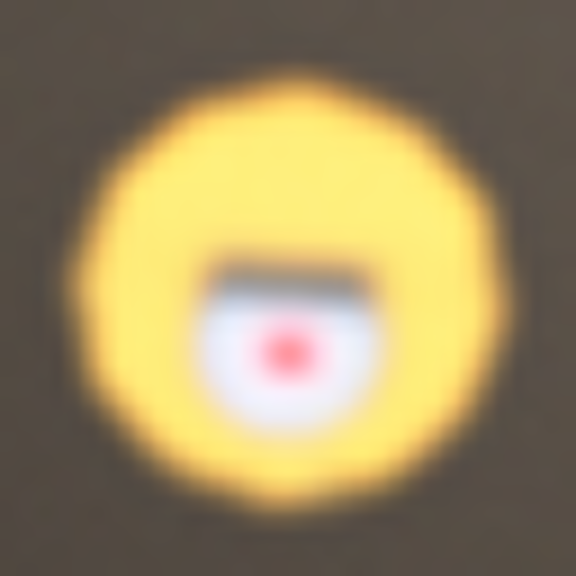

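The flat faces image-up, tilted about 4° to the right, which gives a world yaw of about 10°. The shaft is at about (0.533,-0.192). Next I look at the ring.

```bash
python3 - <<'E'
from h import *
z=np.load('w1.npz');d,T=z['d'],z['T'];i=ctrl.camera_info('wrist')
print([pt(u,v,d[v,u],i,T).round(4) for u,v in((257,177),(256,167),(240,200),(300,200))])
delta([.613,.2,.16])
E
```

```text
[array([ 0.533 , -0.1921,  0.1066]), array([ 0.5393, -0.1896,  0.0938]), array([ 0.5002, -0.1822,  0.0852]), array([ 0.5146, -0.2417,  0.0852])]
shift [  89.8 -364.5 -170.4] turn [0.   0.06 0.03] | 1.65 q6 0.777 F [ 0.6 -0.8 -0.3] op 0.999
```

>>> step_arm([
  [0, -46, -21, 0, 0, 0, 0],
  [0, -91, -43, 0, 0, 0, 0],
  [0, -137, -64, 0, 0, 0, 0],
  [10, -182, -85, 0, 0, 0, 0],
  [25, -228, -107, 0, 0, 0, 0],
  [40, -273, -128, 0, 0, 0, 0],
  [60, -319, -149, 0, 0, 0, 0],
  [90, -365, -170, 0, 0, 0, 0],
  [90, -365, -170, 0, 0, 0, 0],
  [90, -365, -170, 0, 0, 0, 0],
])

```text
time_s: 2.9
eef_pos: [0.6132, 0.1993, 0.1603]
eef_rot: [-0.083, -0.702, -0.083, 0.702]
wrist_force: [0.8, 0.4, 0.4]
opening: 0.998
```

```bash
python3 - <<'E'
from h import *
p,d,i,T=shot('wrist'); np.savez('w2',p=p,d=d,T=T); save('w2.png',p)
hsv=cv2.cvtColor(p,cv2.COLOR_RGB2HSV);w=((hsv[...,1]<70)&(hsv[...,2]>170)).astype(np.uint8);w[235:]=0
for c in cv2.findContours(w,0,1)[0]:
    if cv2.contourArea(c)<400: continue
    e=cv2.fitEllipse(cv2.convexHull(c)); u,v=map(int,e[0]); P=plane(*e[0],.0085,i,T)
    L=plane(e[0][0]-e[1][0]/2,e[0][1],.0085,i,T);Rr=plane(e[0][0]+e[1][0]/2,e[0][1],.0085,i,T)
    print(np.round(e[0],1),np.round(e[1],1),P.round(4),'diam',np.linalg.norm(L-Rr).round(4))
delta([.625,.204,.16])
E
```

```text
[254.2 161.4] [63.5 64. ] [0.6257 0.2063 0.0085] diam 0.0598
[91.1 76.8] [27.4 31.7] [0.6656 0.3627 0.0085] diam 0.024
[258.8  20.2] [ 95.6 105.8] [0.7434 0.2303 0.0085] diam 0.08
shift [  1.   -2.2 -12.2] turn [ 0.   -0.05 -0.03] | 2.95 q6 1.467 F [ 0.1 -0.2  0.5] op 1.0
```

View pics/w2.png

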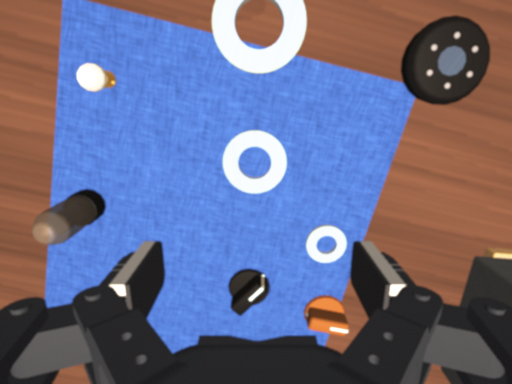

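The 60 mm ring is at (254,161), centre (0.6257, 0.2063). I descend with the fingers part-closed and read the fingertip depth relative to the TCP.

>>> step_arm([
  [30, -3, -6, 0, 0, 0, 62],
  [70, -6, -13, 0, 0, 0, 62],
  [120, -6, -14, 0, 0, 0, 62],
  [120, -6, -14, 0, 0, 0, 62],
  [120, -6, -14, 0, 0, 0, 62],
])

```text
time_s: 3.58
eef_pos: [0.627, 0.209, 0.0429]
eef_rot: [0.083, 0.703, 0.083, -0.701]
wrist_force: [0.4, -0.6, 0.6]
opening: 0.76
```

```bash
python3 - <<'E'
from h import *
p,d,i,T=shot('wrist'); H=np.array(i['hand_eye'])
vv,uu=np.nonzero((d>.05)&(d<.17))
X=np.stack([(uu-i['cx'])/i['fx'],(vv-i['cy'])/i['fy'],np.ones(len(uu))])*d[vv,uu]
Q=(H[:3,:3]@X+H[:3,3:4])*1e3
near=(np.abs(Q[1])<46)&(np.abs(Q[2])<14)
for s in(-1,1):
    m=near&(Q[1]*s>15);print(s,m.sum(),np.percentile(Q[0][m],[95,99,99.8]).round(1) if m.any() else '', np.percentile(np.abs(Q[1][m]),[1,50]).round(1) if m.any() else '')
delta([.6257,.2063,-.001]); 
E
```

```text
-1 3929 [-12.4  -7.5  -6. ] [15.4 35.3]
1 4152 [-12.8  -7.1  -5.8] [28.6 34.6]
shift [44.7  2.5  2.8] turn [ 0.   -0.28 -0.03] | 3.625 q6 1.479 F [ 0.4 -0.2 -0.8] op 0.756
```

>>> step_arm([
  [15, 2, 0, 0, 0, 0, 62],
  [30, 2, 0, 0, 0, 0, 62],
  [41, 2, 0, 0, 0, 0, 62],
  [41, 2, 0, 0, 0, 0, 62],
  [41, 2, 0, 0, 0, 0, 120],
  [41, 2, 0, 0, 0, 0, 120],
  [41, 2, 0, 0, 0, 0, 120],
  [41, 2, 0, 0, 0, 0, 120],
])

```text
time_s: 4.62
eef_pos: [0.6258, 0.2079, -0.0007]
eef_rot: [0.083, 0.702, 0.083, -0.702]
wrist_force: [0.2, -0.2, -0.8]
opening: 0.66
```

```bash
python3 - <<'E'
from h import *
delta([.6257,.2063,-.001]);print(ctrl.get_obs()['eef_pos'])
E
```

```text
shift [0.3 1.6 0.5] turn [ 0.   -0.01 -0.  ] | 4.625 q6 1.476 F [ 0.2 -0.2 -0.8] op 0.66
[ 0.62577748  0.20792801 -0.00066776]
```

>>> step_arm([
  [-10, 0, 0, 0, 0, 0, 140],
  [-40, 0, 0, 0, 0, 0, 140],
  [-80, 0, 0, 0, 0, 0, 140],
  [-150, 0, 0, 0, 0, 0, 140],
  [-150, 0, 0, 0, 0, 0, 140],
])

```text
time_s: 5.25
eef_pos: [0.6296, 0.2086, 0.1567]
eef_rot: [0.083, 0.706, 0.083, -0.698]
wrist_force: [1.3, -1.0, -1.2]
opening: 0.659
```

```bash
python3 - <<'E'
from h import *
p,d,i,T=shot('wrist'); np.savez('w3',p=p,d=d,T=T); save('w3.png',p);H=np.array(i['hand_eye'])
delta([.625,.204,.14])
X=lambda u,v:((H@np.array([(u-i['cx'])/i['fx']*d[v,u],(v-i['cy'])/i['fy']*d[v,u],d[v,u],1]))[:3]*1e3).round(1)
for v in range(210,340,6): print(v,X(257,v),X(225,v),X(290,v))
E
```

```text
shift [14.8  3.5  4.5] turn [ 0.   -0.48 -0.05] | 5.3 q6 1.476 F [0.5 0.1 0.7] op 0.659
210 [ -8.4  -1.2 -23.6] [ -7.  -15.7 -23.1] [ -9.1  13.5 -23.9]
216 [ -8.8  -1.2 -20.9] [ -7.9 -15.6 -20.5] [ -7.9  13.7 -20.6]
222 [ -9.   -1.2 -18.1] [ -8.2 -15.7 -17.8] [ -8.7  13.7 -18. ]
228 [157.6  -1.3  56.5] [ -7.8 -15.8 -14.6] [ -9.   13.8 -15.2]
234 [156.3  -1.3  62.5] [ -9.3 -15.7 -12.3] [ -8.1  14.  -11.8]
240 [157.8  -1.3  70. ] [ -8.4 -15.9  -8.9] [-9.1 13.9 -9.3]
246 [156.6  -1.2  76.2] [ -9.1 -15.9  -6.2] [-8.6 14.1 -6. ]
252 [157.2  -1.2  83.4] [ -1.1 -16.9   1. ] [-1.  15.1  1. ]
258 [156.5  -1.2  90. ] [ -3.8 -16.7   2.8] [-3.4 14.9  3. ]
264 [-141.6   -1.1  -72.2] [ -6.6 -16.5   4.5] [-6.8 14.6  4.3]
270 [156.   -1.2 103.8] [ -7.8 -16.4   7. ] [-9.5 14.4  6. ]
276 [155.3  -1.2 110.6] [ -8.7 -16.4   9.6] [-8.6 14.6  9.7]
282 [-2.6 -1.2 16.8] [ -9.3 -16.4  12.5] [-8.4 14.7 13.1]
288 [-7.7 -1.2 16.9] [-10.1 -16.4  15.3] [-8.8 14.7 16.1]
294 [-9.3 -1.2 19.1] [ -9.5 -16.6  19. ] [-8.7 14.8 19.5]
300 [-7.7 -1.1 23.6] [ -8.4 -16.8  23.1] [-8.6 14.9 22.9]
306 [-9.3 -1.1 25.8] [156.2 -36.4 148.6] [155.8  35.  148.2]
312 [130.4  -1.2 136.5] [155.8 -36.5 156. ] [155.4  35.2 155.6]
318 [129.1  -1.2 142.6] [155.2 -36.7 163.4] [155.4  35.5 163.5]
324 [130.8  -1.2 151.2] [155.  -36.9 171.1] [154.9  35.6 170.9]
330 [155.4  -1.2 179.4] [154.3 -37.  178.5] [154.7  35.8 178.8]
336 [154.8  -1.2 187. ] [-72.8  -9.5 -12. ] [-71.8   7.7 -11.1]
```

View pics/w3.png

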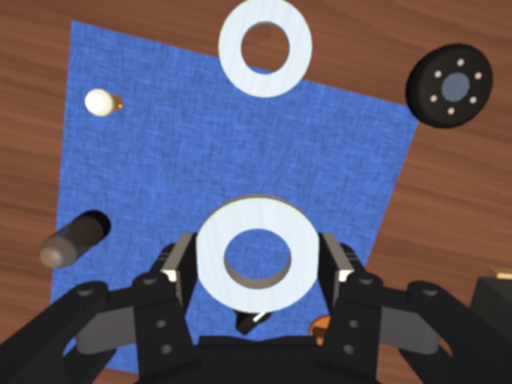

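The ring is held level: its top is at tool x -8.6, its underside about level with the TCP, and it sits centred between the fingers. In this view the camera reads tool-y about 1.2 mm low. I carry it to the shaft.

```bash
python3 - <<'E'
from h import *
delta([.5337,-.193,.13])
E
```

```text
shift [ 23.6 368.1 186.1] turn [ 0.   -0.48 -0.05] | 5.3 q6 1.476 F [0.5 0.1 0.7] op 0.659
```

>>> step_arm([
  [0, 46, 23, 0, 0, 0, 140],
  [0, 92, 46, 0, 0, 0, 140],
  [0, 138, 69, 0, 0, 0, 140],
  [0, 184, 92, 0, 0, 0, 140],
  [0, 230, 115, 0, 0, 0, 140],
  [0, 276, 138, 0, 0, 0, 140],
  [0, 322, 161, 0, 0, 0, 140],
  [15, 367, 184, 0, 0, 0, 140],
  [20, 367, 184, 0, 0, 0, 140],
  [20, 367, 184, 0, 0, 0, 140],
])

```text
time_s: 6.55
eef_pos: [0.5316, -0.1911, 0.1278]
eef_rot: [-0.082, -0.701, -0.084, 0.703]
wrist_force: [-1.2, -0.2, -0.3]
opening: 0.655
```

>>> step_arm([
  [0, 0, 0, 0, 0, 0, 140],
  [0, 0, 0, 0, 0, 0, 140],
])

```text
time_s: 6.8
eef_pos: [0.5331, -0.1908, 0.1296]
eef_rot: [0.084, 0.702, 0.084, -0.702]
wrist_force: [-1.0, -0.9, -0.5]
opening: 0.66
```

```bash
python3 - <<'E'
from h import *
p,d,i,T=shot('wrist'); np.savez('w4',p=p,d=d,T=T);H=np.array(i['hand_eye'])
delta([.5337,-.193,.13])
q=cv2.resize(p[180:340,170:345],None,fx=4,fy=4,interpolation=cv2.INTER_CUBIC)
cv2.imwrite('pics/w4.png',cv2.resize(q,(656,600))[:,:,::-1])
E
```

```text
shift [-0.4  2.1 -0.1] turn [ 0.   -0.03 -0.02] | 6.85 q6 0.78 F [-0.4 -0.3 -1.3] op 0.662
```

View pics/w4.png

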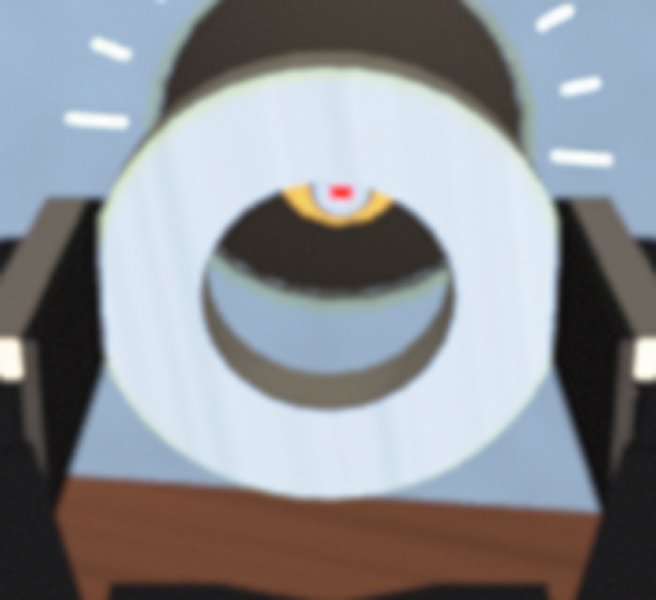

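The red dab shows through the ring hole at crop (341,190), which is pixel (260.9,230.7). The ring centre is at column 257.7. Next I compute the tool-frame offset.

```bash
python3 - <<'E'
from h import *
z=np.load('w4.npz');d,T=z['d'],z['T'];i=ctrl.camera_info('wrist');H=np.array(i['hand_eye'])
o=ctrl.get_obs();A=Rq(o['eef_rot'])
S=plane(260.9,230.7,.1065,i,T)
print(S, A.inv().apply(S-o['eef_pos'])*1e3)
X=lambda u,v:((H@np.array([(u-i['cx'])/i['fx']*d[v,u],(v-i['cy'])/i['fy']*d[v,u],d[v,u],1]))[:3]*1e3).round(1)
for v in list(range(195,235,3))+list(range(282,316,3)): print(v,X(257,v),end=' ')
for c in (196,200,214,220,226,288,294,300,316,320): print('\nrow250',c,X(c,250),end='')
E
```

```text
[ 0.53304954 -0.19188002  0.1065    ] [23.13630392  0.84605091  0.23890759]
195 [ -4.3  -1.2 -29.4] 198 [ -8.3  -1.2 -29.2] 201 [ -8.6  -1.2 -27.9] 204 [ -7.3  -1.2 -26.1] 207 [ -9.   -1.2 -25.2] 210 [ -9.1  -1.2 -23.9] 213 [ -9.6  -1.2 -22.6] 216 [ -8.4  -1.2 -20.7] 219 [ -8.7  -1.2 -19.4] 222 [ -8.3  -1.2 -17.8] 225 [ -7.5  -1.2 -16. ] 228 [23.7 -1.2 -1.1] 231 [25.7 -1.2  1.6] 234 [24.5 -1.2  2.9] 282 [-3.3 -1.2 16.3] 285 [-5.5 -1.2 16.6] 288 [-7.4 -1.2 17.1] 291 [-9.  -1.1 17.6] 294 [-9.5 -1.1 18.9] 297 [-8.8 -1.1 21.1] 300 [-8.5 -1.1 23.1] 303 [-9.6 -1.1 23.9] 306 [-8.8 -1.1 26.2] 309 [-9.2 -1.1 27.7] 312 [130.9  -1.2 136.9] 315 [131.3  -1.2 140.8] 
row250 196 [-10.5 -29.1  -4.9]
row250 200 [ -9.  -27.6  -4.1]
row250 214 [ -8.7 -21.1  -4. ]
row250 220 [ -9.  -18.3  -4.2]
row250 226 [ 44.7 -21.3  23.4]
row250 288 [49.1 19.4 25.6]
row250 294 [-9.2 15.9 -4.3]
row250 300 [-9.9 18.6 -4.6]
row250 316 [-8.4 26.3 -3.9]
row250 320 [-12.6  27.2  -6. ]
```

>>> step_arm([
  [0, 1.8, 0, 0, 0, 0, 140],
  [0, 1.8, 0, 0, 0, 0, 140],
  [15, 1.8, 0, 0, 0, 0, 140],
  [30, 1.8, 0, 0, 0, 0, 140],
  [38, 1.8, 0, 0, 0, 0, 140],
  [41, 1.8, 0, 0, 0, 0, 140],
  [43, 1.8, 0, 0, 0, 0, 140],
  [45, 1.8, 0, 0, 0, 0, 140],
  [46.5, 1.8, 0, 0, 0, 0, 140],
  [46.5, 1.8, 0, 0, 0, 0, 140],
])

```text
time_s: 8.1
eef_pos: [0.533, -0.1937, 0.0829]
eef_rot: [0.083, 0.702, 0.083, -0.702]
wrist_force: [0.3, 0.6, -0.1]
opening: 0.657
```

>>> step_arm([
  [1, 0, 0, 0, 0, 0, 140],
  [1, 0, 0, 0, 0, 0, 140],
  [1, 0, 0, 0, 0, 0, 60],
  [1, 0, 0, 0, 0, 0, 40],
  [1, 0, 0, 0, 0, 0, 20],
  [1, 0, 0, 0, 0, 0, 0],
  [-20, 0, 0, 0, 0, 0, 0],
  [-60, 0, 0, 0, 0, 0, 0],
  [-120, 0, 0, 0, 0, 0, 0],
  [-120, 0, 0, 0, 0, 0, 0],
])

```text
time_s: 9.35
eef_pos: [0.5361, -0.1955, 0.2088]
eef_rot: [0.086, 0.705, 0.081, -0.699]
wrist_force: [0.7, -0.4, -0.4]
opening: 0.995
```

>>> step_arm([
  [-45, 0, 0, 0, 0, 0, 0],
  [-45, 0, 0, 0, 0, 0, 0],
  [-45, 0, 0, 0, 0, 0, 0],
])

```text
time_s: 9.72
eef_pos: [0.5326, -0.1934, 0.2467]
eef_rot: [-0.083, -0.702, -0.083, 0.703]
wrist_force: [0.0, 1.2, 0.0]
opening: 0.999
```

```bash
python3 - <<'E'
from h import *
p,d,i,T=shot('wrist'); np.savez('w5',p=p,d=d,T=T)
o=ctrl.get_obs();print(o['time_s'],o['eef_pos'])
q=p[130:250,190:320];cv2.imwrite('pics/w5.png',cv2.resize(q,None,fx=5,fy=5,interpolation=cv2.INTER_CUBIC)[:,:,::-1])
hsv=cv2.cvtColor(p,cv2.COLOR_RGB2HSV);print(d[::40,257])
E
```

```text
9.775 [ 0.53225427 -0.19321966  0.24610563]
[0.3459057  0.3556318  0.36835167 0.29850012 0.31245902 0.31532198
 0.42619768 0.44008636 0.462008   0.07450171]
```

View pics/w5.png

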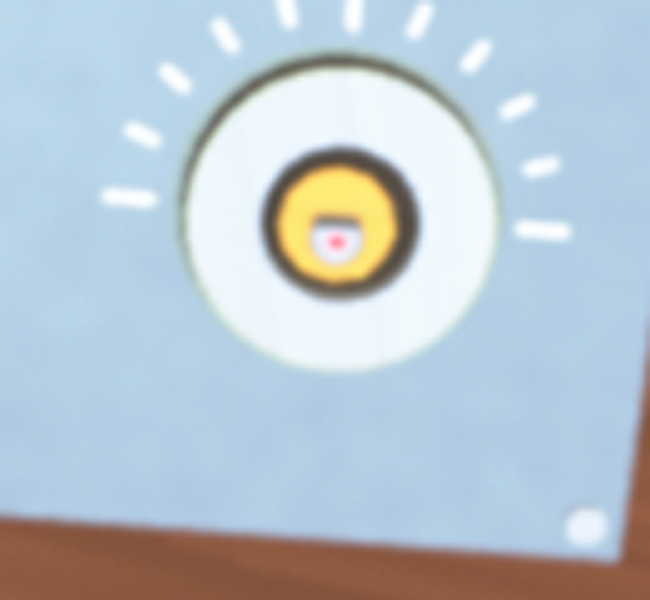

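```bash
python3 - <<'E'
from h import *
z=np.load('w5.npz');p,d,T=z['p'],z['d'],z['T'];i=ctrl.camera_info('wrist')
hsv=cv2.cvtColor(p,cv2.COLOR_RGB2HSV);vv,uu=np.mgrid[130:250,190:320]
P=np.array([pt(u,v,d[v,u],i,T) for u,v in zip(uu.ravel(),vv.ravel())]).reshape(uu.shape+(3,))
S=plane(190+337/5,130+242/5,.1065,i,T);print('shaft',S)
r=np.hypot(P[...,0]-S[0],P[...,1]-S[1]);m=(r>.018)&(r<.027);Q=P[m];f=np.linalg.lstsq(np.c_[Q[:,:2]-S[:2],np.ones(len(Q))],Q[:,2],rcond=None)[0];print('ring z, tilt deg',f[2],np.degrees(f[:2]))
m=(r>.04)&(r<.045);print('panel',np.median(P[m][:,2]))
q=hsv[130:250,190:320];w=((q[...,1]<35)&(q[...,2]>200)).astype(np.uint8)
n,l,st,ce=cv2.connectedComponentsWithStats(((q[...,2]<150)&(q[...,1]<120)).astype(np.uint8)[36:52,58:76]);print(st,ce)
a=[plane(190+x/5,130+y/5,.1062,i,T) for x,y in((313,218),(361,222))];v=a[1]-a[0];print('flat yaw',np.degrees(np.arctan2(v[1],v[0]))+90)
a=[plane(190+x/5,130+y/5,.085,i,T) for x,y in((128,197),(543,231))];v=a[1]-a[0];print('tick yaw',np.degrees(np.arctan2(v[1],v[0]))+90)
delta([.48,.17,.2])
E
```

```text
shaft [ 0.53247745 -0.19234494  0.1065    ]
ring z, tilt deg 0.08893573260695793 [ 0.00615149 -0.04808055]
panel 0.08402101678186677
[[  0   0  18  16 287]
 [  0   0   1   1   1]] [[8.52961672 7.5261324 ]
 [0.         0.        ]]
flat yaw 8.68134376717964
tick yaw 8.768312858316094
shift [  46.7 -365.3  -34.1] turn [0.  0.1 0.1] | 9.775 q6 0.777 F [ 0.7 -0.3 -0.7] op 1.002
```

The ring is seated level, 5 mm above the panel, and the flat's yaw is 8.7°. Now the knob.

>>> step_arm([
  [0, -46, -4, 0, 0, 0, 0],
  [0, -91, -9, 0, 0, 0, 0],
  [0, -137, -13, 0, 0, 0, 0],
  [10, -183, -17, 0, 0, 0, 0],
  [25, -228, -21, 0, 0, 0, 0],
  [40, -274, -26, 0, 0, 0, 0],
  [60, -320, -30, 0, 0, 0, 0],
  [86, -365, -34, 0, 0, 0, 0],
  [86, -365, -34, 0, 0, 0, 0],
  [86, -365, -34, 0, 0, 0, 0],
])

```text
time_s: 11.02
eef_pos: [0.4803, 0.169, 0.1609]
eef_rot: [-0.084, -0.702, -0.083, 0.703]
wrist_force: [-0.4, 0.3, 0.1]
opening: 0.997
```

```bash
python3 - <<'E'
from h import *
p,d,i,T=shot('wrist'); np.savez('w6',p=p,d=d,T=T)
o=ctrl.get_obs();print(o['time_s'],o['eef_pos'])
q=p[110:250,170:345];cv2.imwrite('pics/w6.png',cv2.resize(q,None,fx=4,fy=4,interpolation=cv2.INTER_CUBIC)[:,:,::-1])
E
```

```text
11.075 [0.48091624 0.16854466 0.16155309]
```

View pics/w6.png

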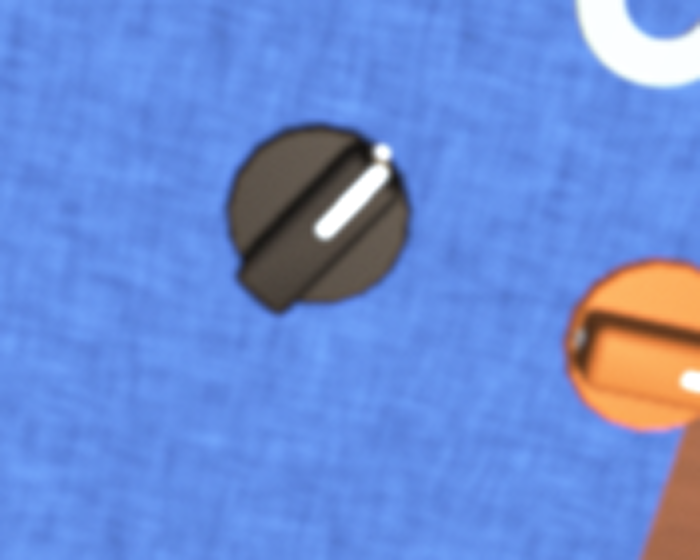

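The knob skirt is centred at about crop (318,213). The pointer line runs from (322,232) to (383,172) on the bar top.

```bash
python3 - <<'E'
from h import *
z=np.load('w6.npz');p,d,T=z['p'],z['d'],z['T'];i=ctrl.camera_info('wrist')
hsv=cv2.cvtColor(p,cv2.COLOR_RGB2HSV);m=((hsv[...,2]<115)&(hsv[...,1]<150)).astype(np.uint8);m[:130]=0;m[195:]=0;m[:,:215]=0;m[:,285:]=0
c=cv2.convexHull(max(cv2.findContours(m,0,1)[0],key=cv2.contourArea))[:,0].astype(float)
Q=np.array([plane(*q,.005,i,T) for q in c]);cc=np.array([.497,.173])
for _ in range(6):
    r=np.hypot(*(Q[:,:2]-cc).T);s=abs(r-.023)<.0025
    A=np.c_[2*Q[s,:2],np.ones(s.sum())];x=np.linalg.lstsq(A,(Q[s,:2]**2).sum(1),rcond=None)[0];cc=x[:2]
print('skirt',cc,np.sqrt(x[2]+cc@cc),s.sum(),len(s))
l=((hsv[...,1]<90)&(hsv[...,2]>170)).astype(np.uint8);l[:150]=0;l[195:]=0;l[:,:240]=0;l[:,272:]=0
vv,uu=np.nonzero(l);L=np.array([plane(u,v,.026,i,T)[:2] for u,v in zip(uu,vv)]);mu=L.mean(0);v=np.linalg.svd(L-mu)[2][0];v*=np.sign(v@(mu-cc));K=np.degrees(np.arctan2(v[1],v[0]))
print('line mean',mu,'yaw',K,len(uu),'perp off mm',np.cross(v,cc-mu)*1e3,'along',v@(mu-cc)*1e3)
# line ends
print([plane(170+a/4,110+b/4,.026,i,T).round(4) for a,b in((322,232),(383,172))])
vv,uu=np.nonzero(m);Z=np.array([pt(u,v,d[v,u],i,T) for u,v in zip(uu,vv)]);t=Z[(Z[:,2]>.022)];print('bar top',len(t),t.mean(0),cv2.minAreaRect(t[:,:2].astype(np.float32)*1000))
delta([*cc,.06],K+90)
E
```

```text
skirt [0.48684565 0.18050846] 0.022555348660569838 21 25
line mean [0.49794872 0.17411497] yaw -29.33014624689174 128 perp off mm 0.13518049285147962 along 12.81158504473004
[array([0.4893, 0.1784, 0.026 ]), array([0.5056, 0.1685, 0.026 ])]
bar top 613 [0.48790167 0.18079605 0.02813459] ((508.6467590332031, 177.16378784179688), (28.405193328857422, 81.02030181884766), 84.0050048828125)
shift [101.5 -10.3  -8.6] turn [-1.3718e+02  3.0000e-02  3.0000e-02] | 11.075 q6 1.44 F [0.2 1.  0.2] op 0.998<stdin>:12: DeprecationWarning: Arrays of 2-dimensional vectors are deprecated. Use arrays of 3-dimensional vectors instead. (deprecated in NumPy 2.0)
```

>>> step_arm([
  [20, -3, -3, 10, 0, 0, 110],
  [40, -6, -6, 20, 0, 0, 110],
  [60, -9, -8, 30, 0, 0, 110],
  [80, -9, -8, 40, 0, 0, 110],
  [100, -9, -8, 43.5, 0, 0, 110],
  [100, -9, -8, 43.5, 0, 0, 110],
  [100, -9, -8, 43.5, 0, 0, 110],
  [100, -9, -8, 43.5, 0, 0, 110],
])

```text
time_s: 12.08
eef_pos: [0.4876, 0.1796, 0.063]
eef_rot: [-0.183, 0.684, -0.183, -0.682]
wrist_force: [-0.5, 0.1, -0.8]
opening: 0.567
```

```bash
python3 - <<'E'
from h import *
delta([.487,.1796,.007],-120)
E
```

```text
shift [56.   0.4  0.6] turn [ 0.02 -0.1   0.08] | 12.075 q6 2.218 F [-0.5  0.1 -0.8] op 0.567
```

>>> step_arm([
  [20, 0, 0, 0, 0, 0, 110],
  [40, 0, 0, 0, 0, 0, 110],
  [52, 0, 0, 0, 0, 0, 110],
  [56, 0, 0, 0, 0, 0, 110],
  [56, 0, 0, 0, 0, 0, 240],
  [56, 0, 0, 0, 0, 0, 240],
  [56, 0, 0, 0, 0, 0, 240],
  [56, 0, 0, 0, 0, 0, 240],
  [56, 0, 0, 0, 0, 0, 240],
])

```text
time_s: 13.2
eef_pos: [0.4873, 0.18, 0.0067]
eef_rot: [-0.183, 0.684, -0.183, -0.682]
wrist_force: [-1.0, 0.9, 5.3]
opening: 0.175
```

>>> step_arm([
  [-10, 0, 0, 0, 0, 0, 240],
  [-50, 0, 0, 0, 0, 0, 240],
  [-100, 0, 0, 0, 0, 0, 240],
  [-150, 0, 0, 0, 0, 0, 240],
  [-160, 0, 0, 0, 0, 0, 240],
  [-160, 0, 0, 0, 0, 0, 240],
])

```text
time_s: 13.95
eef_pos: [0.4865, 0.1798, 0.1662]
eef_rot: [-0.183, 0.683, -0.183, -0.683]
wrist_force: [1.0, -0.9, -0.9]
opening: 0.17
```

```bash
python3 - <<'E'
from h import *
p,d,i,T=shot('wrist'); np.savez('w7',p=p,d=d,T=T);H=np.array(i['hand_eye'])
q=p[190:340,170:345];cv2.imwrite('pics/w7.png',cv2.resize(q,None,fx=4,fy=4,interpolation=cv2.INTER_CUBIC)[:,:,::-1])
delta([.533,-.1935,.17],-81.3)
vv,uu=np.nonzero((d>.05)&(d<.2));X=np.stack([(uu-i['cx'])/i['fx'],(vv-i['cy'])/i['fy'],np.ones(len(uu))])*d[vv,uu]
Q=(H[:3,:3]@X+H[:3,3:4])*1e3
m=(abs(Q[1])<22)&(abs(Q[2])<30)&(Q[0]>-4)&(Q[0]<10);print(m.sum(),Q[:,m].min(1),Q[:,m].max(1))
m=(abs(Q[1])<7)&(abs(Q[2])<30)&(Q[0]>-30)&(Q[0]<10);h=np.histogram(Q[0][m],bins=np.arange(-30,11,2));print(h)
b=m&(Q[0]<-14);print('bar top x',np.median(Q[0][b]),'z range',np.percentile(Q[2][b],[1,99]),'y range',np.percentile(Q[1][b],[1,99]))
E
```

```text
shift [  -5.1  299.6 -227.5] turn [-3.869e+01  8.000e-02 -3.000e-02] | 14.0 q6 2.219 F [ 0.5  0.2 -0.6] op 0.171
1437 [ -3.97095474 -21.86066328 -23.43567829] [ 7.19996546 21.17792444 -2.02845515]
(array([  22,   23,   25,   19,   26, 1601,  879,   85,   52,   52,   43,
         46,   37,   45,   37,   17,  110,   69,   12,    0]), array([-30, -28, -26, -24, -22, -20, -18, -16, -14, -12, -10,  -8,  -6,
        -4,  -2,   0,   2,   4,   6,   8,  10]))
bar top x -18.257893997592394 z range [-21.57481644  19.05039959] y range [-6.89463085  6.39989047]
```

View pics/w7.png

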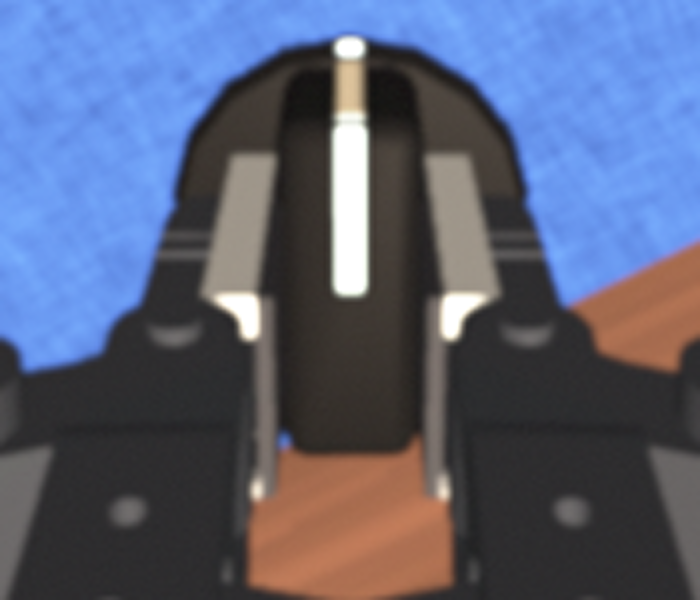

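The knob is held square, with the pointer line vertical in the image towards tool -z. I compute its centre in the tool frame.

```bash
python3 - <<'E'
from h import *
i=ctrl.camera_info('wrist');H=np.array(i['hand_eye'])
def toolplane(u,v,x):
    r=H[:3,:3]@np.array([(u-i['cx'])/i['fx'],(v-i['cy'])/i['fy'],1]);c=H[:3,3];return ((c+r*(x/1e3-c[0])/r[0])*1e3).round(2)
for n,u,v,x in(('bar far top',349.5,121,-18.7),('bar near top',349.5,452,-18.7),('line end',349.5,297,-18.7),('line far',349.5,120,-18.7),('skirt far',349.5,42,2.3),('line at skirt',349.5,38,2.3),('barL',278,300,-18.7),('barR',424,300,-18.7)):
    print(n,toolplane(170+u/4,190+v/4,x))
E
```

```text
bar far top [-18.7   -1.65 -21.64]
bar near top [-18.7   -1.6   18.52]
line end [-18.7   -1.63  -1.1 ]
line far [-18.7   -1.65 -21.75]
skirt far [  2.3   -1.64 -23.35]
line at skirt [  2.3   -1.64 -23.86]
barL [-18.7   -9.41  -0.73]
barR [-18.7    6.49  -0.75]
```

>>> step_arm([
  [0, 38, -28, -5, 0, 0, 240],
  [0, 75, -57, -10, 0, 0, 240],
  [0, 113, -85, -15, 0, 0, 240],
  [0, 150, -113, -20, 0, 0, 240],
  [0, 188, -142, -25, 0, 0, 240],
  [0, 225, -170, -30, 0, 0, 240],
  [0, 263, -199, -35, 0, 0, 240],
  [0, 300, -227, -38.7, 0, 0, 240],
  [25, 300, -227, -38.7, 0, 0, 240],
  [38, 300, -227, -38.7, 0, 0, 240],
])

```text
time_s: 15.25
eef_pos: [0.5309, -0.1928, 0.124]
eef_rot: [-0.052, -0.703, -0.055, 0.707]
wrist_force: [0.6, -0.1, -0.3]
opening: 0.171
```

>>> step_arm([
  [0, 0, 0, 0, 0, 0, 240],
  [0, 0, 0, 0, 0, 0, 240],
  [0, 0, 0, 0, 0, 0, 240],
])

```text
time_s: 15.62
eef_pos: [0.5337, -0.1933, 0.1287]
eef_rot: [0.054, 0.705, 0.054, -0.705]
wrist_force: [-0.1, -0.5, 0.3]
opening: 0.171
```

```bash
python3 - <<'E'
from h import *
print([ctrl.get_obs()['eef_pos'].round(4) for _ in range(1)])
p,d,i,T=shot('wrist'); np.savez('w8',p=p,d=d,T=T)
delta([.5325,-.1936,.125],-81.3)
p,d,i,T=shot('scene'); q=p[140:225,100:225]; cv2.imwrite('pics/s8.png',cv2.resize(q,None,fx=6,fy=6,interpolation=cv2.INTER_CUBIC)[:,:,::-1])
E
```

```text
[array([ 0.5337, -0.1933,  0.1287])]
shift [3.7 0.  1.2] turn [ 0.05 -0.07 -0.06] | 15.675 q6 0.861 F [-0.2 -0.6 -1. ] op 0.176
```

View pics/s8.png

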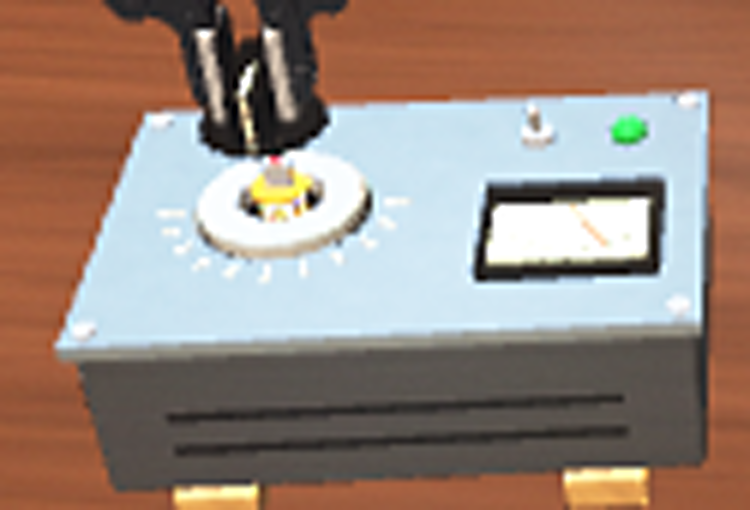

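The knob is above the shaft with its pointer on the flat's side. I do a quick lateral cross-check in the scene view: red dab at (145.8,166.7), line foot at (141.7,165.3).

```bash
python3 - <<'E'
from h import *
p,d,i,T=shot('scene');Ti=np.linalg.inv(T)
def proj(P): q=Ti@np.append(P,1);return i['fx']*q[0]/q[2]+i['cx'],i['fy']*q[1]/q[2]+i['cy']
hsv=cv2.cvtColor(p,cv2.COLOR_RGB2HSV)
m=((hsv[...,0]<10)|(hsv[...,0]>170))&(hsv[...,1]>90)&(hsv[...,2]>130);m[:160]=0;m[172:]=0;m[:,:140]=0;m[:,152:]=0
vv,uu=np.nonzero(m);w=hsv[...,1][vv,uu].astype(float);print('dab',len(uu),(uu*w).sum()/w.sum(),(vv*w).sum()/w.sum())
m=(hsv[...,2]>140)&(hsv[...,1]<120);m[:148]=0;m[166:]=0;m[:,:138]=0;m[:,145:]=0
vv,uu=np.nonzero(m);print('line',sorted(zip(vv.tolist(),uu.tolist())))
o=ctrl.get_obs()['eef_pos'];a=np.radians(8.7);n=np.array([np.cos(a),np.sin(a),0])
S=np.array([.5333,-.1935,.1065]);K=S*[1,1,0]
print('pred dab',proj(S))
K=o-np.array([0,0,.0073])+.0008*n
for r,z in((.0,.026),(.02,.026),(.021,.015),(.021,.006),(.023,.005),(.023,.0)): print('pred line',r,z,np.round(proj(K+n*r+[0,0,z]),1))
delta([.5325,-.1936,.125],-81.3)
E
```

```text
dab 2 145.36466165413535 166.0
line [(151, 141), (151, 142), (152, 141), (153, 140), (153, 141), (154, 140), (154, 141), (155, 140), (156, 140), (157, 140), (158, 140), (158, 141), (159, 140), (159, 141), (160, 140), (160, 141), (161, 141), (162, 141), (163, 141), (164, 141), (164, 142)]
pred dab (np.float64(145.22947741250485), np.float64(166.5404755378052))
pred line 0.0 0.026 [141.7 150.8]
pred line 0.02 0.026 [140.  155.8]
pred line 0.021 0.015 [140.9 160.5]
pred line 0.021 0.006 [141.7 164.1]
pred line 0.023 0.005 [141.7 165. ]
pred line 0.023 0.0 [142.1 167. ]
shift [ 3.5 -0.   1.1] turn [ 0.04 -0.05 -0.05] | 15.775 q6 0.861 F [-0.7  0.7 -0.5] op 0.172
```

Prediction and image agree within about 0.5 px. I correct the offset and begin inserting.

>>> step_arm([
  [0, 0, 1.1, 0, 0, 0, 240],
  [6, 0, 1.1, 0, 0, 0, 240],
  [10, 0, 1.1, 0, 0, 0, 240],
  [13, 0, 1.1, 0, 0, 0, 240],
  [16, 0, 1.1, 0, 0, 0, 240],
  [18, 0, 1.1, 0, 0, 0, 240],
  [19, 0, 1.1, 0, 0, 0, 240],
  [19, 0, 1.1, 0, 0, 0, 240],
])

```text
time_s: 16.77
eef_pos: [0.5321, -0.1936, 0.1088]
eef_rot: [-0.054, -0.705, -0.054, 0.705]
wrist_force: [-0.0, -0.5, -0.5]
opening: 0.172
```

```bash
python3 - <<'E'
from h import *
delta([.5325,-.1936,.0988],-81.3);print(ctrl.get_obs()['torque'])
E
```

```text
shift [10.   0.  -0.4] turn [0.01 0.   0.  ] | 16.775 q6 0.86 F [-0.  -0.5 -0.5] op 0.172
[-0.03314579 -0.0362186   0.0219362 ]
```

It is on the shaft, about 5 mm down, with no force. I push on, slowly.

>>> step_arm([
  [2, 0, 0, 0, 0, 0, 240],
  [4, 0, 0, 0, 0, 0, 240],
  [6, 0, 0, 0, 0, 0, 240],
  [7.5, 0, 0, 0, 0, 0, 240],
  [8.5, 0, 0, 0, 0, 0, 240],
  [9.5, 0, 0, 0, 0, 0, 240],
  [9.5, 0, 0, 0, 0, 0, 240],
  [9.5, 0, 0, 0, 0, 0, 240],
])

```text
time_s: 17.77
eef_pos: [0.532, -0.1936, 0.0995]
eef_rot: [-0.054, -0.705, -0.054, 0.705]
wrist_force: [-2.8, 1.6, 5.6]
opening: 0.171
```

```bash
python3 - <<'E'
from h import *
delta([.5325,-.1936,.0988],-81.3);print(ctrl.get_obs()['torque'])
E
```

```text
shift [ 0.7  0.1 -0.5] turn [ 0.02  0.   -0.  ] | 17.775 q6 0.86 F [-2.8  1.6  5.6] op 0.171
[0.24712749 0.39849801 0.01147068]
```

>>> step_arm([
  [0.5, 0, 0, 0, 0, 0, 240],
  [0.5, 0, 0, 0, 0, 0, 240],
  [1, 0, 0, 0, 0, 0, 240],
  [1, 0, 0, 0, 0, 0, 240],
])

```text
time_s: 18.27
eef_pos: [0.5321, -0.1937, 0.0985]
eef_rot: [0.054, 0.705, 0.054, -0.705]
wrist_force: [-2.7, 1.9, 6.3]
opening: 0.174
```

>>> step_arm([
  [0.5, 0, 0, 0, 0, 0, 240],
  [0.5, 0, 0, 0, 0, 0, 240],
])

```text
time_s: 18.52
eef_pos: [0.5321, -0.1937, 0.0982]
eef_rot: [0.054, 0.705, 0.054, -0.705]
wrist_force: [-2.3, 1.4, 6.3]
opening: 0.172
```

>>> step_arm([
  [0.5, 0, 0, 0, 0, 0, 240],
  [0.5, 0, 0, 0, 0, 0, 240],
])

```text
time_s: 18.77
eef_pos: [0.5321, -0.1937, 0.0981]
eef_rot: [0.054, 0.705, 0.054, -0.705]
wrist_force: [-5.5, 1.1, 10.9]
opening: 0.169
```

>>> step_arm([
  [0.5, 0, 0, 0, 0, 0, 240],
  [0.5, 0, 0, 0, 0, 0, 240],
])

```text
time_s: 19.02
eef_pos: [0.5321, -0.1937, 0.098]
eef_rot: [-0.054, -0.705, -0.054, 0.705]
wrist_force: [-7.0, 3.2, 13.5]
opening: 0.172
```

The force jumps from 6 to 13.5 N with almost no further travel, so the knob is on the stop. Final check with depth and a picture.

```bash
python3 - <<'E'
from h import *
o=ctrl.get_obs();p,d,i,T=shot('wrist');H=np.array(i['hand_eye'])
print(o['eef_pos'],o['wrist_force'],o['torque'])
q=p[150:350,150:365];cv2.imwrite('pics/w9.png',cv2.resize(q,None,fx=3,fy=3,interpolation=cv2.INTER_CUBIC)[:,:,::-1])
vv,uu=np.nonzero(d>0);P=np.array([pt(u,v,d[v,u],i,T) for u,v in zip(uu,vv)])
s=np.array([.533,-.1935]);r=np.hypot(*(P[:,:2]-s).T);a=np.radians(8.7);n=np.array([np.cos(a),np.sin(a)]);al=(P[:,:2]-s)@n;ac=(P[:,:2]-s)@[-n[1],n[0]]
m=(abs(ac)<5e-3)&(abs(al)<.017)&(P[:,2]>.105)&(P[:,2]<.13);print('bar top z',np.median(P[m,2]),m.sum(),'want .1175')
m=(r>.0265)&(r<.029)&(al>.01);print('ring z',np.median(P[m,2]),'want .090')
m=(r>.036)&(r<.05)&(al>.01);print('panel z',np.median(P[m,2]))
m=(r>.012)&(r<.0215)&(al>.012)&(abs(ac)>.0095);print('skirt top',np.median(P[m,2]),'want .0965')
E
```

```text
[ 0.53212489 -0.19368234  0.09803229] [-6.98865289  3.15316499 13.49521177] [ 0.61898417  1.01262871 -0.05522381]
bar top z 0.11643364761773256 1578 want .1175
ring z 0.16443828788759893 want .090
panel z 0.15339542960319758
skirt top 0.16411787893200774 want .0965
```

View pics/w9.png

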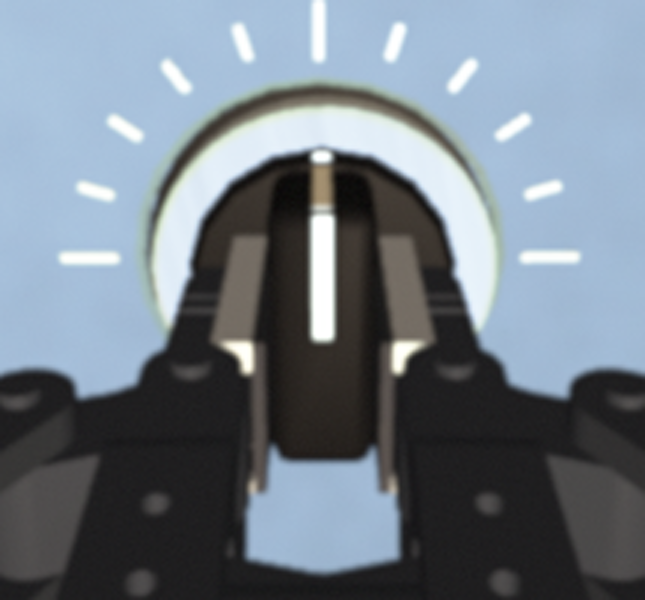

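Pointer on the centre tick, knob down inside the ring. I hand in.

```bash
python3 -c "
from bench import ctrl
print(ctrl.hand_in()); print(ctrl.get_obs()['wrist_force'])"
```

```text
the job is handed in; nothing more can be done
None
the job is handed in; nothing more can be done
```

The escutcheon ring is lying in the recess, and the black bar knob is pushed onto the D-shaft. The arm is still holding the knob pressed home for the grub screw. I handed the job in at about 19 s of the 58 s.

- **Ring:** before the knob went on, its top measured 88.9 mm above the desk, about 5 mm above the panel, and level to within 0.05°. A re-measurement with the knob on failed because the fingers blocked the view. The last picture still shows the ring in place.
- **Knob height:** the upward force rose along the spring to about 6 N, then jumped to 13.5 N with almost no further travel, which means the washer is on its stop. The bar top read 116.4 mm against the 117.5 mm expected, about 1 mm low. I put that down to depth error and the grip.
- **Knob angle:** I measured the flat at 8.7° and set the pointer to match; the last picture shows it on the centre tick. The yaw moment was under 0.06 N m, against the 0.2 N m needed to turn the shaft. The flat itself is hidden under the knob, so I could not confirm directly that the capacitor has not been wound.
- **Side force:** the tool also carries about 7–8 N sideways, which I left uncorrected.
- **Bystanders:** I planned the moves to stay clear of the valve, pilot lamp, jack plug and headset cup, and felt no contact with them. I did not measure their positions again at the end.

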